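# Set and clamp the sliding leg of a recipe-book stand

## Robot

A 7-joint arm with a two-finger parallel gripper is mounted at the origin on a cart in front of the work surface, level with it; the furniture and walls round the work are solid. World frame = base frame: x ahead of the robot, y to its left, z up, the work surface at z = 0. Lengths are in m, angles in degrees, forces in N, time in s.
With the tool pointing down it reaches from about 0.4 to 0.925 m from the base axis. Payload 4.1 kg.
Tool frame: the origin (TCP) lies midway between the tips of the shut fingers; the grasp point (between the pads) lies 19 mm behind it; z points along the fingers, y is the line along which they close (so a half turn about z gives the same grasp; the last joint's range is limited). The gripper opens to 85 mm and grips with 20 to 120 N. Pads are 22 mm wide; open, the fingers measure 114 mm over their backs; the gripper's body (76 mm by 85 mm) begins 54 mm behind the grasp point. The pads swing forward as they close: fully open they stand 13 mm farther back than shut.
Start: joints at [-81.131, 22.827, 2.584, 88.041, -1.071, 69.15, -2.905], TCP at [0.163, 0.629, 0.231] pointing down, gripper open.
Joint ranges: [-161.44, 161.44], [-28.35, 127.94], [-78.24, 83.42], [0, 140.83], [-78.03, 258.03], [13.02, 114.36], [-168.23, 168.23]. Speed limits (degrees/s): [147.25, 147.25, 180, 180, 180, 180, 180].

## Interface

Orientations are given as a 3x3 rotation matrix whose columns are the frame's x, y, z axes.
In Python, from cell import arm, eoat, readout, cams gives the robot as it stands. The module is installed in compiled form; this text tells all that it offers. Calls block until the motion is done:
- arm.move_ptp(position, orientation): joint-space move of the TCP to a pose.
- arm.move_linear(position, orientation=None, vel=0.15, contact_N=None): straight line of the TCP; orientation=None keeps the orientation; vel is the mean speed in m/s. With contact_N (N) it stops when the force on the tool has changed by that much, and returns True; else False.
- arm.move_j(angles): joint-space move.
- eoat.grip(opening, grip_force=None): opening from 0.0 (shut) to 1.0 (fully open); grip_force is the grip in N (None keeps the last); returns when the fingers have stopped.
- arm.wait(seconds).
- arm.solve_ik(position, orientation): joint angles nearest the present ones, or None.
- readout.get_state(): the state.
- cams.get_image(name): name is "side" or "top"; returns (picture, depth): 420x560x3 uint8, red, green, blue; 420x560 float32, m along the optical axis (not along the pixel's ray), 0 where there is no reading.
- cams.camera_info(name): a dict with "K" (3x3 intrinsics, pixels), "xyz" and "attitude" of the camera in the world. Camera axes: x right, y down, z forward; pixel columns grow to the right and rows downward; lengths in m; the calibration is good to about 2 mm. A picture is of the moment at which its call begins. camera_info takes no time and is no camera call.
A pose or a line that the arm cannot do raises arm.MotionError and nothing moves.
- arm.close_job(): hands the job in; it is judged then, once.
The state is a dict: "time": time; "joint_positions": joint angles; "joint_velocities": joint speeds; "joint_efforts": joint torques, N m; "position": TCP position; "tcp_rot": TCP orientation; "force": force on the tool from outside, world axes, zero at the start; "ft_torque": the same for the moment, N m; "width": opening from 0.0 (shut) to 1.0 (fully open); "grasp_force": force on a finger pad.
Only numpy, scipy, OpenCV 4.12 (cv2) and the standard library are available. Lean on these libraries where they do the work, as an engineer would, in place of code of your own. Each camera call takes 0.05 s, during which the arm holds its last target. There are 200 camera calls.

## Task

The recipe-book stand lies folded on its face with its spring-loaded leg drawn in and the leg's cam lever open. Push the leg out until its pointer is level with the marker clip on the scale, and with the leg held there against its spring swing the cam lever fully closed against the carriage; do not close the lever before the leg is at the marker. Finish while still holding the leg at the marker with the lever closed - do not let go - and leave the marker clip and the mug, salt shaker and garlic bulb where they are.

Things in the scene. Friction and masses are not known exactly. Their poses are not given: they have to be found in the camera images.
- stand: Recipe-book stand lying flat, fixed: pale wooden board 230 x 150 x 18 mm. Origin under its centre, on the counter; z up, x the way the leg slides out (roughly away from the robot). Book ledge at the -x end, top 35 mm above the counter; guide bracket at x 92 to 108, |y| < 18 mm, top 37.5 mm; thin scale rail along x at y = -60 mm, top 22 mm.
- leg: Sliding leg: flat bar, rubber foot at the +x end, upright black carriage block at the rear. Origin under the carriage's centre, 18 mm above the counter, axes as the stand's; drawn in it is at x = -50 mm of the stand, travel 100 mm to +x. A spring draws it in with 1.5 N, rising to 3.5 N at the farthest marker, lever open or closed: let go, it runs back.
- carriage_top (a point): Centre of the carriage block's top, 62 mm above the counter. The block is 50 mm long (x) and 18 mm wide (y -9 to +9 of the leg). With the lever closed, block and lever pinched together across y measure 29.5 mm (y -9 to +20.5), so the middle of that pinch is at y = +5.8 mm of the leg.
- finger_tab (a point): Middle of the rear (-x) face of the finger tab, an upright 6 mm plate at the carriage's front end, on the -y side: x +22 to +28, y -6 to -42, z 10 to 44 mm in the leg's frame (28 to 62 mm above the counter). A finger beside the carriage at -y, behind the tab, pushes the leg out by it; the face is 22 mm ahead of the leg's origin.
- leg_index (a point): Tip of the thin steel pointer on the -y end of the finger tab, at x +25, y -47, z 30 mm in the leg's frame. The leg is at the marker when this point and mark have the same x in the stand's frame.
- mark (a point): Tip of the thin raised steel line on the marker clip, a dark steel clip 12 x 14 x 8 mm on the scale rail, top 27.5 mm above the counter. It lies 40 to 80 mm farther along the stand's x than the pointer of the drawn-in leg. The clip shifts if pushed with more than 4 N.
- lever_tip (a point): Middle of the rounded end of the steel cam lever, 38 mm from its vertical pin (pin at x -18, y +16 mm in the leg's frame). The lever points to +x, is up to 9 mm thick and spans 32 to 58 mm above the counter; open, its outer face stands up to 43 mm out to +y from the leg's middle. Squeezing it and the carriage between two fingers closes it.
- lever (a joint): Angle of the cam lever in rad: 0 fully closed, alongside the carriage; 0.45 to 0.6 at the start; stop at 0.65. A light friction (about 2 N at the tip) keeps it where it is left; the clamp itself carries nothing of the spring.
- mug: White dotted coffee mug, 82 x 114 x 91 mm, upright, origin under its centre. Bystander.
- shaker: Glass salt shaker, 44 x 44 x 90 mm, upright, origin under its centre. Bystander.
- garlic: Garlic bulb, 60 x 60 x 59 mm, origin under its centre. Bystander.

How it is judged (in metres and radians):
On the way, in this order (a step that is already met when the one before it is completed fails the run):
1. the leg is held by the robot with its pointer at the marker, the lever still open (x of leg_index in the frame of mark between -0.005 and 0.005 m and value of joint lever above 0.25 rad and contact force between the fingers and leg above 1 N), for 0.2 s.
2. the lever is fully closed with the leg held at the marker (x of leg_index in the frame of mark between -0.005 and 0.005 m and value of joint lever below 0.08 rad and contact force between the fingers and leg above 1 N), for 0.2 s.
At the end, for the whole second after the job is handed in: The leg's pointer is within 5 mm of the marker along the slide, the lever is within 0.08 rad of closed, the leg is still, and the fingers still hold the leg (contact force over 1 N) against its spring (all of step 2 and linear speed of leg below 0.01 m/s); the arm keeps its last pose, push and grip.
It fails at once if the lever is closed (below 0.2 rad) while the pointer is more than 8 mm from the marker (value of joint lever below 0.2 rad and (x of leg_index in the frame of mark below -0.008 m or x of leg_index in the frame of mark above 0.008 m)).
It fails at once if the marker clip is shifted by more than 4 mm (distance of mark from where it was at the start of the episode above 0.004 m).
It fails at once if the mug, salt shaker or garlic is shifted by more than 3 cm (distance of any of mug, shaker, garlic from where it was at the start of the episode above 0.03 m).
It also fails if it takes over 35 s, if anything falls off the work surface, if the arm or the gripper's body presses on something with over 40 N, if the wrist force passes 120 N, or if a joint passes its speed limit or range.

## Working session

There is one attempt and no reset: what is moved stays moved. The work goes in short steps, each a Python script; the robot and the scene stay as the last script left them, time stands still between calls to the robot, and variables do not carry over. Pictures are saved under pics/ and viewed, at most 10 in all, crops included, and the job is handed in when it is done.

```bash
mkdir -p pics
cat > h.py <<'E'
import numpy as np, cv2
from cell import arm,eoat,readout,cams
def shot(n,f):
    im,d=cams.get_image(n); cv2.imwrite(f'pics/{f}.png',im[:,:,::-1]); np.save(f'pics/{f}.npy',d); return im,d
def cam(n):
    c=cams.camera_info(n); return np.array(c['K']),np.array(c['xyz']),np.array(c['attitude'])
def ray(n,u,v):
    K,p,R=cam(n); d=R@np.linalg.solve(K,[u,v,1.]); return p,d
def onz(n,u,v,z):
    p,d=ray(n,u,v); return p+d*(z-p[2])/d[2]
def atd(n,u,v,dep):
    p,d=ray(n,u,v); return p+d*dep
def tri(u1,u2):
    p,d=ray('top',*u1); q,e=ray('side',*u2)
    s=np.linalg.lstsq(np.c_[d,-e],q-p,rcond=None)[0]; a,b=p+d*s[0],q+e*s[1]; return (a+b)/2,np.linalg.norm(a-b)
E
python3 - <<'E'
from h import *
for n in('top','side'): shot(n,n+'0'); print(cams.camera_info(n))
print(readout.get_state())
E
```

```text
{'K': array([[426.92392222,   0.        , 281.67614188],
       [  0.        , 426.92392222, 203.1339016 ],
       [  0.        ,   0.        ,   1.        ]]), 'xyz': array([0.39277868, 0.01131808, 1.15507834]), 'attitude': array([[-0.0251383 , -0.99451013,  0.10157595],
       [-0.99944159,  0.02723954,  0.01935236],
       [-0.022013  , -0.10103274, -0.99463954]])}
{'K': array([[480.96011828,   0.        , 281.2322364 ],
       [  0.        , 480.96011828, 220.98561207],
       [  0.        ,   0.        ,   1.        ]]), 'xyz': array([ 0.05599889, -0.92457121,  0.77289886]), 'attitude': array([[ 0.89582209, -0.2374866 ,  0.37563665],
       [-0.44422467, -0.50310352,  0.74131726],
       [ 0.0129312 , -0.83095545, -0.55618866]])}
{'time': 0.1, 'joint_positions': array([-81.1302918 ,  22.8679795 ,   2.57978455,  88.10500448,
        -1.0725976 ,  69.15283363,  -2.90457553]), 'joint_velocities': array([ 0.04208463, -0.17205046, -0.00778979, -0.16937752,  0.02701074,
       -0.03217118, -0.04111914]), 'joint_efforts': array([ 3.28979833e-03, -4.76259542e+01,  1.36982605e+00, -2.54950011e+01,
        1.19568084e-02,  5.05790842e-03,  1.22250088e-05]), 'position': array([0.16302845, 0.62863535, 0.23037894]), 'tcp_rot': array([[-9.67994193e-01,  2.50972351e-01, -3.48340058e-04],
       [ 2.50972573e-01,  9.67992635e-01, -1.73989920e-03],
       [-9.94759819e-05, -1.77163612e-03, -9.99998426e-01]]), 'force': array([ 0.1967871 , -0.70355224,  0.3039155 ]), 'ft_torque': array([-0.01228638,  0.00070737, -0.03040964]), 'grasp_force': 0.0, 'width': 0.994286495894632}
```

View pics/top0.png

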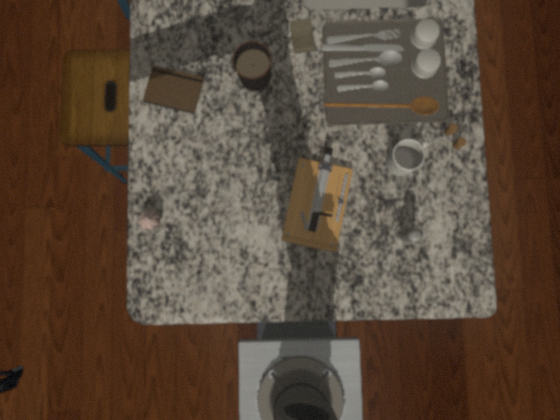

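View pics/side0.png

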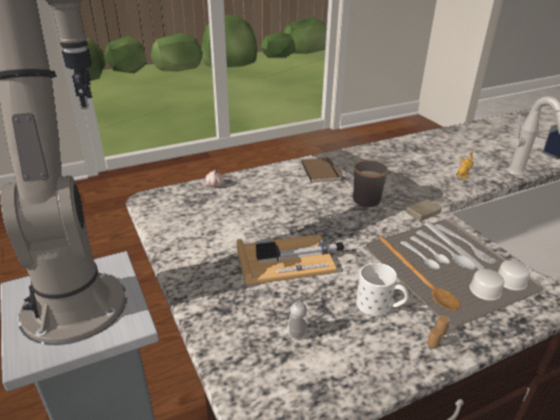

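Top view: the stand is centred near (319,204), leg pointing up, shaker near (412,215), mug (408,155), garlic (150,215). Side view: the stand is near (288,258). I'll enlarge both views of the stand.

Run:
```python
import cv2
a=cv2.imread('pics/top0.png')[145:255,270:370]; cv2.imwrite('pics/topc.png',cv2.resize(cv2.convertScaleAbs(a,alpha=1.5),None,fx=5.4,fy=5.4,interpolation=cv2.INTER_CUBIC))
a=cv2.imread('pics/side0.png')[230:290,230:350]; cv2.imwrite('pics/sidec.png',cv2.resize(a,None,fx=6.5,fy=6.5,interpolation=cv2.INTER_CUBIC))
```

```text
(no output)
```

View pics/topc.png

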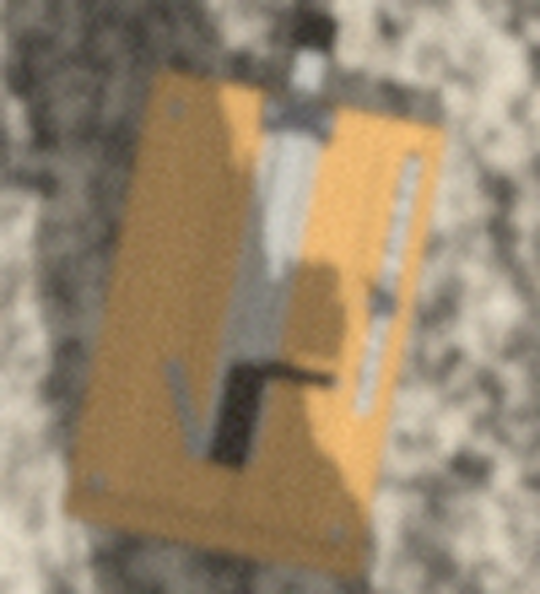

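View pics/sidec.png

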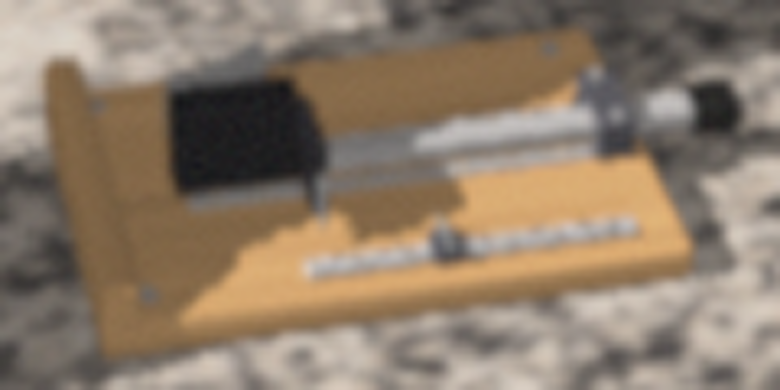

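Top crop (5.4x): clip at (382,298), pointer tip (333,381), carriage black block (240,418), lever open on the left from (195,455) to (172,362). Side crop (6.5x): clip (447,243), pointer tip (320,215), carriage top front edge around (300,85).

```bash
cat >> h.py <<'E'
T=lambda u,v:(270+(u+.5)/5.4-.5,145+(v+.5)/5.4-.5)
S=lambda u,v:(230+(u+.5)/6.5-.5,230+(v+.5)/6.5-.5)
E
python3 - <<'E'
from h import *
np.set_printoptions(precision=4,suppress=True)
for n,a,b in [('clip',(382,298),(447,243)),('ptr',(333,381),(320,220)),('foot',(314,32),(715,107)),('cornFL',(160,70),(580,32)),('cornFR',(445,128),(690,255)),('railend+',(414,155),(635,225)),('railend-',(362,410),(310,270)),
 ('screwFL',(176,108),(549,48)),('screwRR',(336,532),(149,294)),('screwRL',(97,481),(97,103))]:
    print(n,*tri(T(*a),S(*b)))
# board mask, top view, colour-based edges
im=cv2.imread('pics/top0.png'); hsv=cv2.cvtColor(im,cv2.COLOR_BGR2HSV)
m=cv2.inRange(hsv,(8,110,40),(25,255,255)); m[:150]=0;m[255:]=0;m[:,:275]=0;m[:,365:]=0
m=cv2.morphologyEx(m,cv2.MORPH_CLOSE,np.ones((9,9)))
c=max(cv2.findContours(m,0,2)[0],key=cv2.contourArea); r=cv2.minAreaRect(c); bx=cv2.boxPoints(r)
print(bx,[onz('top',*p,.018) for p in bx])
# carriage: black blob
g=im.max(2); k=(g<45).astype(np.uint8); k[:205]=0;k[240:]=0;k[:,:300]=0;k[:,335:]=0
n,l,st,ce=cv2.connectedComponentsWithStats(k); i=1+st[1:,4].argmax(); print(st[i],ce[i],onz('top',*ce[i],.062))
d=np.load('pics/top0.npy'); print('carr depth z',[atd('top',u,v,d[v,u])[2] for u,v in((314,222),(315,218),(340,200),(333,180),(300,190))])
E
```

```text
clip [ 0.5125 -0.1228  0.0209] 0.0017943767303986345
ptr [ 0.4717 -0.0966  0.0271] 0.0017665532372821036
foot [ 0.6479 -0.0945  0.0224] 0.0008622841515324615
cornFL [ 0.6318 -0.017   0.0146] 0.0008636750408263239
cornFR [ 0.5985 -0.1588  0.0114] 0.0012013914154994634
railend+ [ 0.5839 -0.1417  0.0187] 0.0014961761489685524
railend- [ 0.4588 -0.1116  0.0183] 0.0007831294031934542
screwFL [ 0.612  -0.0245  0.0173] 0.00015068530107846848
screwRR [ 0.3994 -0.0968  0.0169] 0.0008238585265008631
screwRL [0.4273 0.0197 0.018 ] 0.0008327666587016473
[[281.2894 240.1606]
 [298.2383 156.8281]
 [352.3068 167.8251]
 [335.3578 251.1575]] [array([0.4102, 0.037 , 0.018 ]), array([ 0.6335, -0.0145,  0.018 ]), array([ 0.5992, -0.159 ,  0.018 ]), array([ 0.3776, -0.1051,  0.018 ])]
[310 213   9  18  88] [313.6023 221.2386] [ 0.4556 -0.0479  0.062 ]
carr depth z [np.float64(0.06268504423973265), np.float64(0.06280538610447173), np.float64(0.027936722600159447), np.float64(0.018121701710269722), np.float64(0.01916508238867065)]
```

```bash
cat >> h.py <<'E'
a=np.radians(-13.4); sx=np.array([np.cos(a),np.sin(a),0]); sy=np.array([-np.sin(a),np.cos(a),0])
R=np.c_[-sx,sy,[0,0,-1.]]; O=np.array([.5045,-.0609,0])
def P(x,y,z): return O+x*sx+y*sy+np.array([0,0,z])
def loc(p): d=np.array(p)-O; return np.array([d@sx,d@sy,d[2]])
E
python3 - <<'E'
from h import *
np.set_printoptions(precision=4,suppress=True)
def st(): s=readout.get_state(); print(round(s['time'],2),loc(s['position']),s['force'],s['width'],s['grasp_force'])
arm.move_ptp(P(-.05,.007,.17),R); eoat.grip(.88,20); st()
print(arm.move_linear(P(-.05,.007,.033),R,vel=.08,contact_N=6)); st()
print(arm.move_linear(P(-.02,.007,.033),R,vel=.015,contact_N=1.3)); st()
shot('top','top1'); shot('side','side1')
a=cv2.imread('pics/top1.png')[145:255,270:370]; cv2.imwrite('pics/top1c.png',cv2.resize(cv2.convertScaleAbs(a,alpha=1.5),None,fx=5.4,fy=5.4,interpolation=cv2.INTER_CUBIC))
a=cv2.imread('pics/side1.png')[230:290,230:350]; cv2.imwrite('pics/side1c.png',cv2.resize(a,None,fx=6.5,fy=6.5,interpolation=cv2.INTER_CUBIC))
E
```

```text
2.97 [-0.05    0.0073  0.17  ] [-0.0628 -0.6486 -0.0973] 0.8785971571488941 0.0
False
4.83 [-0.0497  0.0071  0.0333] [ 0.2473 -0.0694  0.1203] 0.8786949530471012 0.0
True
5.86 [-0.0374  0.0069  0.0326] [-0.1155  0.1213 -0.3997] 0.8833490450734189 0.0
```

View pics/side1c.png

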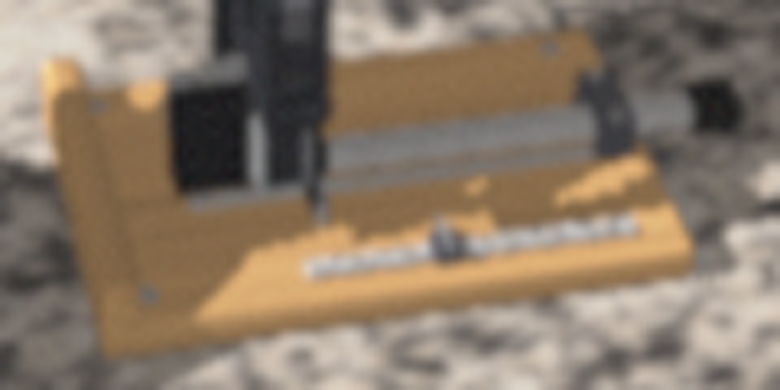

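The side crop shows the finger behind the tab at about (310,180), with the foot and pointer still at their initial positions. Next I push by the estimated distance and look again.

Run:
```python
from h import *
np.set_printoptions(precision=4,suppress=True)
def st(): s=readout.get_state(); print(round(s['time'],2),loc(s['position']),s['force'],s['width'],s['grasp_force'])
print(arm.move_linear(P(.009,.007,.033),R,vel=.03,contact_N=12)); arm.wait(.2); st()
shot('top','top2'); shot('side','side2')
a=cv2.imread('pics/top2.png')[145:255,270:370]; cv2.imwrite('pics/top2c.png',cv2.resize(cv2.convertScaleAbs(a,alpha=1.8),None,fx=5.4,fy=5.4,interpolation=cv2.INTER_CUBIC))
a=cv2.imread('pics/side2.png')[230:290,230:350]; cv2.imwrite('pics/side2c.png',cv2.resize(a,None,fx=6.5,fy=6.5,interpolation=cv2.INTER_CUBIC))
```

```text
False
7.87 [0.009  0.0071 0.0331] [-2.1418  0.185  -1.7832] 0.8811105541451969 1.3696375116705894
```

View pics/side2c.png

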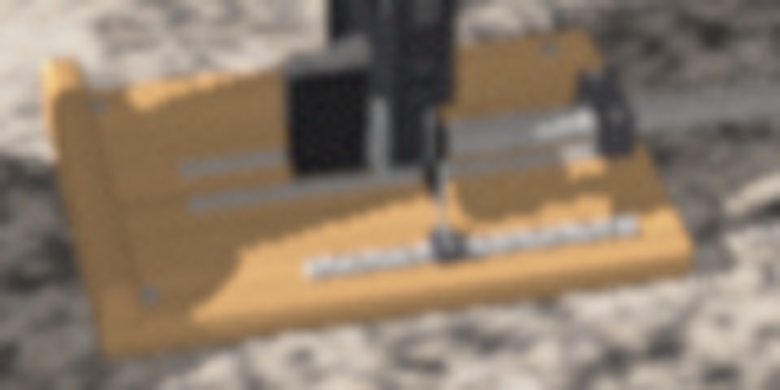

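View pics/top2c.png

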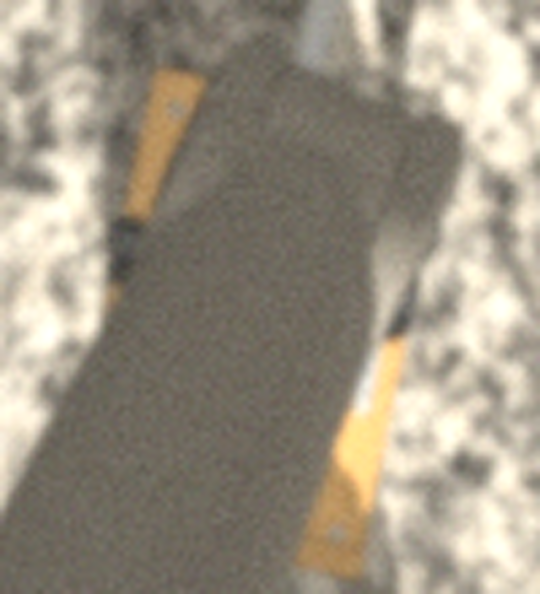

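Side view: pointer line now comes down at about (440,215), just above the clip at (447,243); the lever is still open. The top view is blocked by the arm. I'll compare against projections to allow for parallax.

Run:
```python
from h import *
np.set_printoptions(precision=2,suppress=True)
K,p,Rc=cam('side')
def pj(X): q=K@(Rc.T@(X-p)); q=q[:2]/q[2]; return (q+.5-[230,230])*6.5-.5
for x in(.017,.022,.027): print(x,'mark',pj(P(x,-.060,.0275)),pj(P(x,-.053,.0275)),'clipctr',pj(P(x,-.06,.024)),'ptr',pj(P(x,-.047,.048)))
print('ptr0',pj(P(-.025,-.047,.048)), 'tab low',pj(P(-.025,-.042,.028)),'car rear bottom edge -y now/before',pj(P(-.075,-.009,.03)),pj(P(-.025,-.009,.03)))
# edge shift of carriage rear edge side0->side2; rows crossing the block
A,B=[cv2.imread(f'pics/side{i}.png')[230:290,230:350].max(2).astype(int) for i in(0,2)]
print(A[18:34,24:56:1][::4]); print(B[16:30,40:72][::4])
for a in(0,2):
    im=cv2.imread(f'pics/side{a}.png')[248:274,(272 if a==0 else 290):(286 if a==0 else 306)].min(2); print(im)
```

```text
0.017 mark [437.95 233.63] [433.31 222.18] clipctr [437.66 240.85] ptr [430.98 169.81]
0.022 mark [450.78 231.87] [446.09 220.44] clipctr [450.47 239.1 ] ptr [443.83 168.11]
0.027 mark [463.6  230.12] [458.84 218.71] clipctr [463.27 237.34] ptr [456.66 166.41]
ptr0 [322.21 184.23] tab low [318.74 217.85] car rear bottom edge -y now/before [172.82 178.  ] [300.02 161.34]
[[128 103  58  33  31  31  30  35  28  33  31  29  33  33  33  33  36  30
   31  32  34  35  44  49  80 113 126 131 128 127 130 128]
 [130 110  67  37  30  32  32  31  29  33  33  28  29  31  30  36  31  29
   32  33  32  33  36  43  43  57  88 111 117 116 116 115]
 [132 117  76  40  33  32  32  30  28  30  31  31  34  36  32  30  29  29
   31  34  37  37  43  43  56  79 104 122 124 119 121 119]
 [125 123 117 103  98  98  96 100 107 111 113 114 115 116 116 120 119 123
  122 124 125 123 113  85  86 111 117 125 130 129 132 131]]
[[140 140 131 106  63  36  31  32  32  28  33  32  35  29  33  39  61 101
  116  89  57  43  44  46  45  55  64  75  94 109 122 131]
 [132 134 132 114  66  31  31  33  30  32  33  32  35  30  31
[... 2916 characters left out ...]
 117 109  99  88  78  76  78]
 [118 118 117 117 115 118 122 136 139 117 106 102  96  96  98 100]
 [115 114 114 116 114 113 116 129 139 117  99  97 105 118 118 132]
 [118 117 116 121 127 126 117 116 130 116  98 106 139 152 150 159]
 [131 132 135 144 160 164 134 108 118 116 101 120 158 175 174 175]
 [164 167 162 165 182 182 142 104 102 103  91 108 141 163 165 157]
 [186 184 173 163 170 160 133 102  86  84  82  93 108 119 124 124]
 [167 161 152 140 138 131 118  99  86  89  93  99 104 104 109 114]
 [129 124 123 118 117 116 117 111 107 107 109 113 115 116 115 120]
 [118 115 115 114 116 118 119 117 117 116 117 118 116 114 113 113]
 [115 118 120 117 115 115 115 113 112 111 107 105 106 103 100  98]]
```

Run:
```python
from h import *
np.set_printoptions(precision=4,suppress=True)
for z in(.0225,.0275): print('clip top',loc(onz('top',*T(382,298),z)),'side',loc(onz('side',*S(447,243),z)))
print('ptr top',loc(onz('top',*T(333,381),.048)),'tab root',loc(onz('top',*T(265,366),.062)))
A=cv2.imread('pics/top0.png'); print(A[192:210,334:348].min(2)); print(A[208:222,318:336].min(2))
B=cv2.imread('pics/side0.png'); print(B[260:274,290:308].min(2))
```

```text
clip top [ 0.0228 -0.0584  0.0225] side [ 0.0206 -0.0602  0.0225]
clip top [ 0.0221 -0.0579  0.0275] side [ 0.0189 -0.0661  0.0275]
ptr top [-0.0247 -0.0408  0.048 ] tab root [-0.0256 -0.0068  0.062 ]
[[ 79  76  76  75  74  78  87 107 118 116  99  86  78  76]
 [ 79  75  76  75  78  78  91 115 126 121 100  84  78  83]
 [ 75  74  75  70  74  78  93 112 122 119 100  80  78  83]
 [ 71  76  71  73  70  78  94 109 114 106  91  79  79  87]
 [ 75  76  67  65  67  78  93 104 109  93  81  80  80  91]
 [ 73  71  72  66  61  73  88 102 106  93  80  78  83  94]
 [ 75  72  73  74  59  64  81  95  98  87  80  77  86  96]
 [ 71  74  77  74  64  69  72  79  88  83  78  76  84  88]
 [ 67  76  77  81  77  78  73  74  77  79  77  78  81  86]
 [ 72  75  77  79  81  82  78  79  80  79  72  79  80  78]
 [ 70  71  75  75  75  76  82  84  78  79  82  78  79  77]
 [ 70  72  73  76  77  90  99  95  86  80  78  80  82  79]
 [ 68  76  76  75  84 105 111 107  92  80  76  79  83  80]
 [ 65  75  78  78  92 110 116 108  87  81  79  78  85  83]
 [ 67  74  77  87  99 115 111 101  84  80  78  85  91  89]
 [ 73  69  81 
[... 1313 characters left out ...]
106 110 110 113 115 116]
 [ 77  82  93  93  99 108 114 127 134 113  96  98 110 115 118 129 137 142]
 [ 97 103 108 114 120 122 114 114 125 114  93 106 134 147 144 154 165 169]
 [125 126 133 142 157 158 129 103 114 114  98 116 153 171 169 167 175 170]
 [160 162 158 161 177 173 137  99  98 101  89 106 138 157 158 153 152 147]
 [181 178 165 160 162 157 128  98  83  81  79  89 105 117 121 121 120 119]
 [161 156 147 138 132 125 111  96  84  87  89  96 100 101 104 112 112 114]
 [125 120 117 115 112 112 113 107 103 104 106 112 113 112 111 114 115 114]
 [113 112 113 111 113 115 114 113 112 114 114 111 112 112 113 108 108 106]
 [113 114 113 113 112 111 111 109 108 106 105 104 101 100  99  95  95  93]]
```

Displacement estimates (side edges 46–47 mm, kinematics about 46.5 mm) match the marker distance (45–47 mm), so the leg is at the marker within about 1–2 mm. Now I squeeze the lever shut.

Run:
```python
from h import *
np.set_printoptions(precision=4,suppress=True)
def st(): s=readout.get_state(); print(round(s['time'],2),loc(s['position']),s['force'],s['width'],s['grasp_force'])
arm.move_linear(P(.0083,.0058,.033),R,vel=.02); arm.wait(.3); st()
eoat.grip(.6,20); st()
eoat.grip(.45,20); st()
eoat.grip(.0,30); arm.wait(.3); st()
shot('side','side3')
a=cv2.imread('pics/side3.png')[230:290,230:350]; cv2.imwrite('pics/side3c.png',cv2.resize(a,None,fx=6.5,fy=6.5,interpolation=cv2.INTER_CUBIC))
print(a[16:30,40:72].max(2)[::4]); print(a[18:38,60:76].min(2))
```

```text
8.52 [0.0085 0.006  0.0332] [-2.1728  1.2504 -0.0841] 0.8828018985814805 1.2523228302598
8.88 [0.0087 0.0056 0.0332] [-1.7145  0.9579  2.6601] 0.5990260008098229 1.4940379746258259
9.16 [0.0084 0.0057 0.033 ] [-1.6725  0.5768  2.1074] 0.4486209147665744 1.6763882339000702
9.71 [0.0087 0.0072 0.0333] [-1.7618  4.3143  5.5613] 0.3384218508305607 33.60176771879196
[[141 138 133 104  56  31  32  32  34  35  33  34  31  38  63  93  97  67
   44  45  43  46  60  70  52  41  80 114 130 134 133 132]
 [133 134 130 104  59  30  28  34  31  35  31  31  34  36  63  91  95  70
   45  43  43  45  63  70  52  42  44  51  82 115 120 120]
 [122 122 124 108  68  37  29  34  33  30  31  32  33  29  36  55  72  70
   64  59  56  49  49  51  48  47  56  78  99 118 124 119]
 [126 123 125 121 117 108 104 109 114 118 118 119 119 121 122 124 126 127
  128 128 126 129 131 129 119  91  81 119 155 168 146 136]]
[[ 41  43  59  71  53  40  37  48  77  93 100  98  95  97 100 103]
 [ 39  44  59  68  53  39  40  50  79 106 114 113 112 115 114 114]
 [ 41  43  62  67  51  37  38  48  80 112 116 117 116 118 120 122]
 [
[... 437 characters left out ...]
  99  91  89  90  85  79  79]
 [ 95  95  93  88  79  64  77 104 110  96  79  79  77  76  75  74]
 [ 78  79  76  78  78  70  81 107 114 103  84  75  74  75  74  74]
 [ 77  78  80  85  95  93  99 116 118 107  87  76  75  75  74  73]
 [ 98  99  99 107 112 113 116 126 123 114 101  90  76  74  76  75]
 [114 118 118 118 123 121 125 130 124 119 109  96  79  74  72  74]
 [120 119 121 120 120 122 126 133 127 120 113 101  89  81  76  79]
 [119 117 117 119 117 116 125 136 138 117 107 102  95  95  98 100]
 [115 115 114 113 113 114 117 128 135 117 101  96 106 117 119 131]
 [116 115 115 122 126 127 116 116 130 119  97 107 139 149 146 159]
 [131 133 134 144 161 163 134 109 118 116 101 117 158 176 176 174]]
```

View pics/side3c.png

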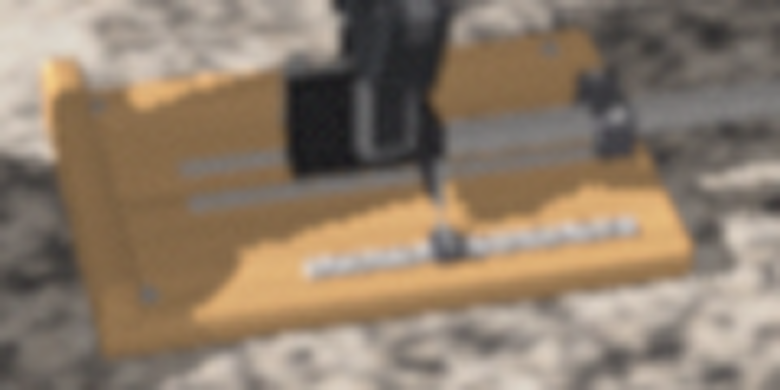

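The side view shows the carriage gripped, with the pointer line still at the clip (440,215). The pinch measures about 28.8 mm at 33 N, close to the 29.5 mm closed width, so the lever is closed.

```bash
python3 -c "
from h import *
arm.wait(.3); s=readout.get_state(); print(s['time'],loc(s['position']),s['width'],s['grasp_force']); print(arm.close_job())"
```

```text
10.0583 [0.00872267 0.00716695 0.03332792] 0.33814597608510116 33.60076725482941
the job is handed in; nothing more can be done
None
```

I handed the job in at about 10 s: the leg is held at the marker (I estimate within about 2 mm) and the lever is pinched closed at 28.8 mm with a 33 N grip; no verdict was shown.

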